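# Take the combination padlock off the game shop's display case

## Robot

A 6-joint arm with a two-finger parallel gripper is mounted at the origin on the work surface. World frame = base frame: x ahead of the robot, y to its left, z up, the work surface at z = 0. Lengths are in m, angles in degrees, forces in N, time in s.
With the tool pointing down it reaches from about 0.35 to 0.875 m from the base axis. Payload 4.2 kg.
Tool frame: the origin (TCP) lies midway between the tips of the shut fingers; the grasp point (between the pads) lies 19 mm behind it; z points along the fingers, y is the direction in which the jaws open and shut (so a half turn about z gives the same grasp; the last joint's range is limited). The gripper opens to 87 mm and grips with 3 to 60 N. Pads are 19 mm wide; open, the fingers measure 117 mm over their backs; the gripper's body (75 mm by 190 mm) begins 51 mm behind the grasp point.
Start: joints at [84.718, 22.042, 0.453, 0, -68.411, -14.817], TCP at [0.215, 0.587, 0.223] pointing down, gripper open.
Joint ranges: [-179.83, 179.83], [-69.29, 118.12], [-61.27, 80.66], [-181.25, 117.63], [-171.15, -9.14], [-177.46, 177.46]. Speed limits (degrees/s): [159.86, 159.86, 180, 180, 180, 180].

## Interface

Orientations are given as a 3x3 rotation matrix whose columns are the frame's x, y, z axes.
In Python, from station import sense, capture, calibration, finish_job gives the robot as it stands.
- The arm moves only by the tool carry_out, never from a script. Its argument "commands" is one flat list of numbers, 6 for each row, row after row: the shift along the tool's x, y, z in mm, then the turn, a rotation vector about the tool's x, y, z in rad. A call has 1 to 5 rows; each row shifts and turns the pose as measured when the row begins, along the tool's axes as they then stand; what a row does not reach is not made up. A row lasts 1/8 s, in which the tool goes at most 62.5 mm and 10.7 degrees, less where a joint would pass 70% of its speed; a pose out of reach is approached as far as the arm can. A call is refused whole if a number of a shift passes 62.5 or a number of a turn 0.188, either way. A call with a gripper value outside its range is refused whole. "grip" is the finger opening in mm, from 0 to 87, set as the call begins (left out, the last holds). The fingers move at their own pace and stop on an object; the grip force is fixed at half the most. Time passes only in rows, so rows that do not move let the fingers close. It gives the time, the measured TCP pose, the force and the opening at its end, in the units of the state.
- sense(): the state, without advancing time (a new reading comes with each control period).
- capture(name): name is "side" or "top"; returns the picture (480x640x3 uint8, red, green, blue); there is no depth.
- calibration(name): a dict with "fx", "fy", "cx", "cy" (pixels), "rvec" (rotation vector, rad) and "tvec" (3), from world to camera coordinates, as OpenCV has them. Camera axes: x right, y down, z forward; pixel columns grow to the right and rows downward; lengths in m; the calibration is good to about 2 mm. A picture is of the moment at which its call begins. calibration takes no time and is no camera call.
- finish_job(): hands the job in, once; it reports no verdict.
The state is a dict: "time_s": time; "joints": joint angles; "joint_velocities": joint speeds; "effort": joint torques, N m; "tcp_pos": TCP position; "ee_rot": TCP orientation; "wrist_force": force on the tool from outside, world axes, zero at the start; "moment": the same for the moment, N m; "gripper_width": opening from 0.0 (shut) to 1.0 (fully open).
Only numpy, scipy, OpenCV 4.12 (cv2) and the standard library are available. Lean on these libraries where they do the work, as an engineer would, in place of code of your own. Each camera call takes 0.05 s, during which the arm holds its last target.

## Task

Open the combination padlock on the display case: its first two numbers are already dialled, so turn the dial clockwise to the last one, zero (the white line to the red index mark), where you feel it drop into its notch and the shackle jump out a little. Pull the shackle fully open, unhook the lock from the hasp and finish holding it up by the gripper, dial upward and shackle still open, at least 10 cm clear above the case's deck. Go gently, the case and its hasp are light: never push or pull on them with more than 30 N, and leave the other things on and around the case where they are.

Things in the scene. Friction and masses are not known exactly. Their poses are not given: they have to be found in the camera images.
- case: Fixed display case, 340 x 440 x 100 mm; origin: centre of its underside, z up. Near half (its x -170 to 0 mm): white deck, top 100 mm above the counter; far half: glazed lid flush with it. The lock lies on a 4 mm rubber pad on the deck; the 3 mm steel hasp strap lies on the deck at x -78 to -8, |y| under 17 mm. No force over 30 N on case and hasp (about 6 N of weight on it included).
- staple (a point): Near post of the staple, 16 mm above the deck (height of the shackle rod); axes as the case's. The staple is a fixed upright loop of 5 mm wire in the case's xz plane: near post here, far post 41 mm on along +x, top bar between them with its top 33 mm above the deck (clear height below it 28 mm). The near post stands inside the shackle's U, the bend of the U between the posts.
- lock_center (a point): Centre of the brass lock body, half-way up: 56 mm (x) by 50 mm (y) by 24 mm thick, lock about 0.37 kg in all. Its x points to the shackle, z out of the dial. Loose: it can wobble in the hasp by some mm and about 0.2 rad. It drags on the pad when slid: lift it 2 to 5 mm first. At the start the staple's near post is at about lock x 36, y 0 mm.
- knob (a point): Centre of the grey bar grip on the dial: 30 mm along its x, 12 mm along y, 18 mm high (9 mm up and down from here), on the black dial disc (42 mm across, 4 mm thick). It turns with the dial about the lock's upright centre line, 25 mm above lock_center. Its x points along the bar's white line. Firm enough to pull, shift and carry the lock by.
- dial (a joint): Dial angle from zero in rad, relative to the lock body, counter-clockwise positive from above; 0 = white line at the red mark, pointing to the shackle: the notch. Starts at 0.6 to 1.45; turn clockwise, about 0.1 Nm. The lock body swings with it up to 0.25 rad. Light false clicks near 1.05 and 0.6 (shackle moves under 1 mm). In the notch the shackle jumps about 5 mm and the dial is held.
- shackle (a joint): How far the shackle is out, m: 0 shut, about 0.005 when the notch drops, 0.016 fully open (stop). From there to the stop takes 2 to 4 N: draw the lock body away from the staple, along lock -x, so that the near post holds the bend back. It stays nearly where it is left (friction).
- short_tip (a point): Tip of the shackle's short leg, at lock y +13 mm, x 24 mm when shut (4 mm inside the body; body edge x 28 mm); moves out along lock +x with the shackle. Fully open a 12 mm gap lies between body edge and tip: bring the near post to mid-gap (about lock x 34 mm), then shift the lock about 35 mm along its own -y, and it is free to lift.
- bend (a point): Inside of the shackle's bend, at lock y 0, x 44 mm when shut; moves with the shackle. The shackle is a U of 7 mm round, smooth, slippery steel lying half-way up the lock; its legs are 26 mm apart (centres), the long one at lock y -13 mm never leaves the body.
- lock: The padlock with dial and shackle; origin at the centre of the body's underside, 12 mm below lock_center, same axes.
- game_box: Bystander: blue game box with an orange cover, 135 x 190 x 15 mm, lying on the case's lid; origin centre of its underside.
- remote: Bystander: white remote control, 145 x 42 x 18 mm, lying on the deck to the left of the lock; origin centre of its underside.
- bowl: Bystander: orange paper cup, 100 mm across, 65 mm high, on the counter beside the case; origin centre of its underside.
- jug: Bystander: white plastic jug, 80 x 60 mm, 164 mm high, on the counter beside the case; origin centre of its underside.
There are look-alikes about, which are no part of the job. Of the things that look like the lock, the middle-sized one is meant.

How it is judged:
By the outcome, as a careful person would: the job done as asked, in the order asked, and still so for the second after the job is handed in, while the arm keeps its last pose, push and grip.
It also fails if it takes over 54 s, if anything falls off the work surface, if the arm or the gripper's body presses on something with over 40 N, if the wrist force passes 120 N, or if a joint passes its speed limit or range.

## Working session

There is one attempt and no reset: what is moved stays moved. The work goes in short steps, Python scripts to look and compute and a tool call to move; the robot and the scene stay as the last step left them, time stands still between calls to the robot, and variables do not carry over. Pictures are saved under pics/ and viewed, and the job is handed in when it is done.

Besides the shell and the picture viewer there is one more tool, called after "Emit:" as name(argument=value, ...), one argument or row to a line, values as JSON. carry_out: Moves the arm, as the interface text tells. Its arguments: {"type":"object","properties":{"commands":{"type":"array"},"grip":{"type":"number"}},"required":["commands"]}

```bash
mkdir -p pics; ls; python3 - <<'E'
from station import *
import cv2
for n in("side","top"):
    cv2.imwrite(f"pics/{n}0.png",capture(n)[:,:,::-1]); print(n,calibration(n))
print(sense())
E
```

```text
pics
side {'fx': 593.6251255463679, 'fy': 593.6251255463679, 'cx': 321.3954639002816, 'cy': 233.3383436631106, 'rvec': array([ 2.13417869, -0.54489952,  0.30506623]), 'tvec': array([-0.48464847,  0.26671438,  1.227355  ])}
top {'fx': 435.3834646846233, 'fy': 435.3834646846233, 'cx': 311.9868499752537, 'cy': 238.53941490466602, 'rvec': array([ 2.17917975, -2.17911703,  0.08869719]), 'tvec': array([0.04850176, 0.55918771, 0.96655096])}
{'time_s': 0.1, 'joints': array([ 8.47169810e+01,  2.20855918e+01,  3.88704151e-01, -2.57288172e-02,
       -6.84114210e+01, -1.48167173e+01]), 'joint_velocities': array([-0.01482186, -0.08103464,  0.26302005,  0.15762183, -0.02316812,
       -0.0153782 ]), 'effort': array([-4.83803396e-04, -3.91688204e+01,  1.87934947e+01,  4.23187181e+00,
        1.34737426e-02, -7.30353872e-05]), 'tcp_pos': array([0.21458046, 0.5864418 , 0.22158346]), 'ee_rot': array([[ 9.39038929e-01, -3.43810329e-01, -5.89828668e-04],
       [-3.43810826e-01, -9.39037122e-01, -1.84383126e-03],
       [ 8.00572194e-05,  1.93421882e-03, -9.99998126e-01]]), 'wrist_force': array([ 0.05254526,  0.03195839, -0.07738617]), 'moment': array([ 0.06388953,  0.00182847, -0.00427683]), 'gripper_width': 0.9985886373283974}
```

View pics/side0.png

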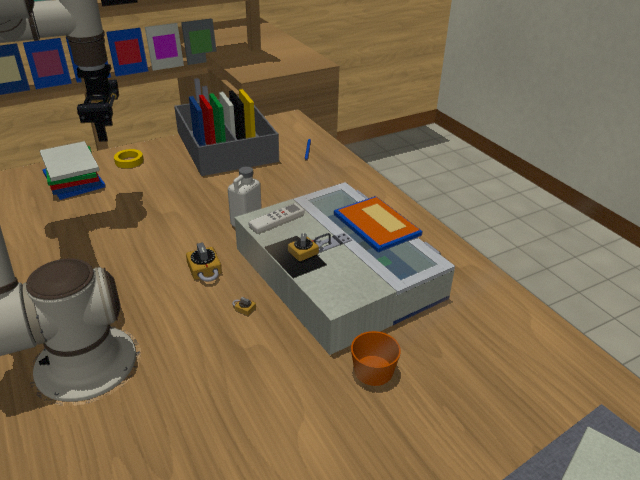

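View pics/top0.png

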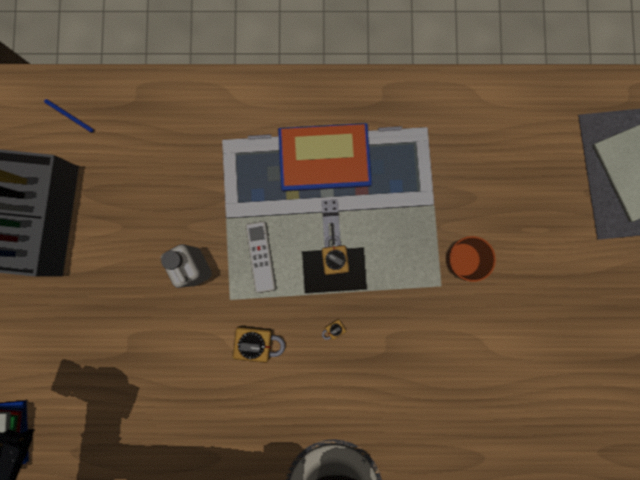

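```bash
cat > h.py <<'E'
import numpy as np,cv2
from station import *
def cam(n):
    c=calibration(n);R,_=cv2.Rodrigues(np.array(c['rvec']));K=np.array([[c['fx'],0,c['cx']],[0,c['fy'],c['cy']],[0,0,1]])
    return K,R,np.array(c['tvec'])
def ray(n,uv,z):
    K,R,t=cam(n);d=R.T@np.linalg.solve(K,[uv[0],uv[1],1.]);o=-R.T@t
    return o+d*(z-o[2])/d[2]
def proj(n,p):
    K,R,t=cam(n);q=K@(R@np.array(p)+t);return q[:2]/q[2]
def tri(a,b):
    A=[];B=[]
    M=[]
    for n,uv in(("side",a),("top",b)):
        K,R,t=cam(n);M.append(K@np.c_[R,t])
    X=cv2.triangulatePoints(M[0],M[1],np.array(a,float).reshape(2,1),np.array(b,float).reshape(2,1));return (X[:3]/X[3]).ravel()
def crop(n,x,y,w,h,s,out):
    im=capture(n)[:,:,::-1]
    c=cv2.resize(im[y:y+h,x:x+w],None,fx=s,fy=s,interpolation=cv2.INTER_CUBIC);cv2.imwrite(out,c)
    return im
def st():
    s=sense();print("t",round(s['time_s'],3),"p",np.round(s['tcp_pos']*1000,1),"F",np.round(s['wrist_force'],1),"M",np.round(s['moment'],2),"w",round(s['gripper_width']*87,1));print(np.round(s['ee_rot'],3).tolist(),"J",np.round(s['joints'],1));return s
E
python3 - <<'E'
from h import *
im=cv2.imread('pics/top0.png');cv2.imwrite('pics/t1.png',cv2.resize(im[190:310,270:400],None,fx=6,fy=5,interpolation=cv2.INTER_CUBIC)[:600])
im=cv2.imread('pics/side0.png');cv2.imwrite('pics/s1.png',cv2.resize(im[215:285,260:360],None,fx=8,fy=8,interpolation=cv2.INTER_CUBIC))
for uv in [(223,141),(428,128),(440,286),(230,299),(227,216),(435,205)]: print(uv,np.round(ray("top",uv,.1)*1000))
E
```

```text
(223, 141) [762. 238. 100.]
(428, 128) [ 790. -200.  100.]
(440, 286) [ 454. -217.  100.]
(230, 299) [427. 218. 100.]
(227, 216) [600. 227. 100.]
(435, 205) [ 624. -211.  100.]
```

View pics/t1.png

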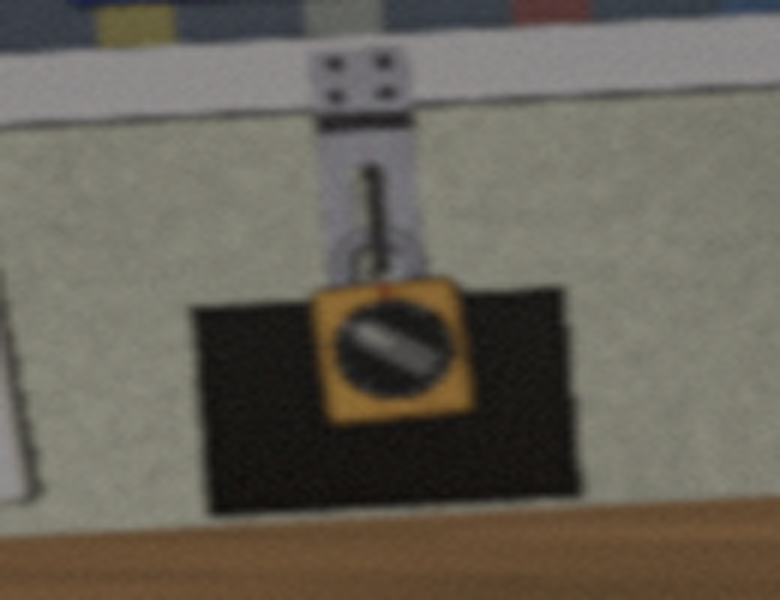

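View pics/s1.png

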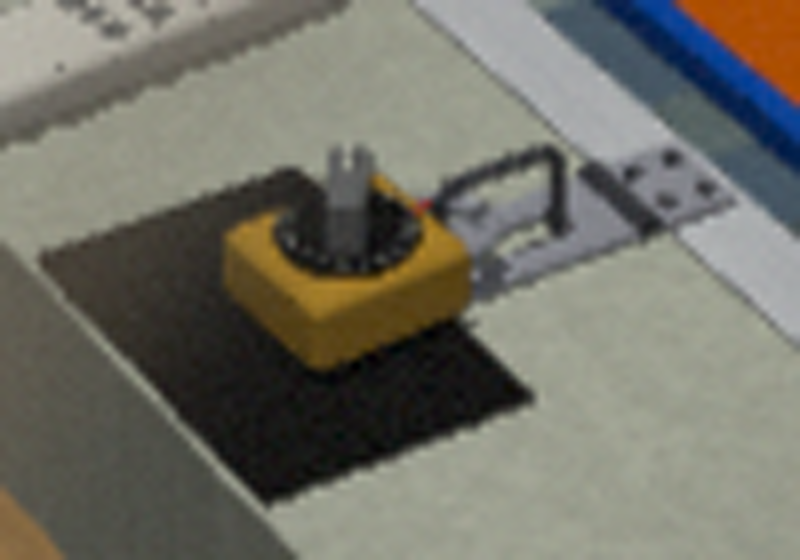

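```bash
python3 - <<'E'
from h import *
K,R,t=cam("top");print("cam",-R.T@t); K,R,t=cam("side");print(-R.T@t)
im=cv2.imread('pics/top0.png')
x0,y0=310,235
sub=im[y0:y0+50,x0:x0+50]
hsv=cv2.cvtColor(sub,cv2.COLOR_BGR2HSV)
m=((hsv[...,0]>8)&(hsv[...,0]<28)&(hsv[...,1]>110)&(hsv[...,2]>70)).astype(np.uint8)
m=cv2.morphologyEx(m,cv2.MORPH_CLOSE,np.ones((3,3)))
cs,_=cv2.findContours(m,0,2);c=max(cs,key=cv2.contourArea);c=cv2.convexHull(c)
print(c.reshape(-1,2)+[x0,y0])
r=cv2.minAreaRect(c);b=cv2.boxPoints(r)+[x0,y0];print(r)
P=[ray("top",p,.128) for p in b];
for p in P:print(np.round(p*1000,1))
print("ctr",np.mean(P,0)*1000)
# knob: gray bright inside
g=cv2.cvtColor(sub,cv2.COLOR_BGR2GRAY);
print(g[12:38,12:40])
E
```

```text
cam [0.47806063 0.04780839 1.00917613]
[-0.00370864 -0.96913915  0.93443916]
[[344 246]
 [345 247]
 [346 250]
 [348 266]
 [348 270]
 [347 271]
 [344 272]
 [327 274]
 [326 274]
 [325 273]
 [324 271]
 [323 264]
 [322 255]
 [322 249]
 [323 248]
 [328 247]
 [338 246]]
((24.868602752685547, 24.633106231689453), (26.698225021362305, 24.595081329345703), 83.2901611328125)
[531.7  30.  128. ]
[537.5 -19.6 128. ]
[483.9 -25.5 128. ]
[478.1  23.8 128. ]
ctr [507.80636445   2.1603973  128.        ]
[[113 103  91  81  80  82  82  81  86  89  83  75  76  85  90  92  95 100
   99 101 101 100  89  75  79  99 107 111]
 [100  94  89  87  91  93  97  95 104 100  94  77  74  85  90  96 100 104
  106 105 107 106  97  75  61  61  66  66]
 [ 90  99 102 105 103 106 107 106 104  99  91  71  64  70  74  81  89  95
  102 107 108 106  96  78  53  37  31  33]
 [ 75  96 107 109 109 107 106  97  88  80  69  52  46  48  47  55  68  79
   90 101 103 105  99  87  60  34  18  25]
 [ 70  97 109 107 108 103  91  73  59  58  48  34  33  33  33  36  42  53
   69  82  90  99  99  86  60  37  26  24]
 [ 71  91 105 109 102 
[... 1735 characters left out ...]
 23  40  73  98 107  98  79  56  50  44  30  27  26  26  26  26  33  39
   39  59  80 101 103 105  98  89  61  35]
 [ 22  39  68  96 107 111  99  86  73  60  48  41  37  32  35  35  46  52
   60  78  95 102 106 107 102  89  61  35]
 [ 21  35  66  94 105 109 109 103  99  84  70  61  57  59  64  61  64  78
   87  96 100 106 108 106 101  91  62  34]
 [ 26  35  62  92 105 109 106 111 108 106  96  89  92  94  94  96  92  94
   98  96  98 101 101 101  99  87  62  36]
 [ 18  34  60  87 104 111 108 107 111 106 106 101 102 104 103 107 101  99
   96  91  91  88  85  84  83  69  52  33]
 [ 22  26  55  84 101 108 105 105 102 104  98  94  92  89  86  84  81  78
   74  67  68  62  56  51  48  44  32  25]]
```

```bash
python3 - <<'E'
from h import *
im=cv2.imread('pics/top0.png')
x0,y0=310,235
sub=im[y0:y0+50,x0:x0+50]
hsv=cv2.cvtColor(sub,cv2.COLOR_BGR2HSV)
m=((hsv[...,1]<70)&(hsv[...,2]>52)).astype(np.uint8)
m[:16]=0;m[36:]=0;m[:,:15]=0;m[:,36:]=0
n,l,s,c=cv2.connectedComponentsWithStats(m)
k=1+np.argmax(s[1:,4]);print(s[k],c[k]+[x0,y0])
mm=(l==k);print('\n'.join(''.join('#' if v else '.' for v in r) for r in mm[14:36,12:40]))
pts=np.argwhere(mm)[:,::-1]+[x0,y0]
W=np.array([ray("top",p,.150)[:2] for p in pts])*1000
cc=W.mean(0);u,sv,v=np.linalg.svd(W-cc);d=v[0]*np.sign(v[0][0]);print("knob",cc,"dir",np.degrees(np.arctan2(d[1],d[0])),np.ptp((W-cc)@d),np.ptp((W-cc)@v[1]))
E
```

```text
[17 19 16 11 88] [334.86363636 258.70454545]
............................
............................
............................
............................
............................
......#####.................
.....########...............
......#########.............
.......#########............
.......###########..........
........###########.........
..........##########........
............#########.......
.............########.......
...............#####........
.................###........
............................
............................
............................
............................
............................
............................
knob [508.8309337   3.3037151] dir 58.4191979375558 32.748196552875555 11.252603737025847
```

Emit:
carry_out(
  commands=[43,40,0,0,0,0.18,43,40,0,0,0,0,43,40,0,0,0,0,43,40,0,0,0,0],
  grip=32,
)

```text
time_s: 0.6
tcp_pos: [0.2913, 0.3612, 0.2185]
ee_rot: [[0.862, -0.508, -0.002], [-0.508, -0.862, -0.007], [0.002, 0.007, -1.0]]
wrist_force: [0.8, 0.2, 0.4]
gripper_width: 0.629
```

```bash
cat > go.py <<'E'
import sys
from h import *
def to(x,y,z,yaw=None):
    s=st();R=s['ee_rot'];d=R.T@(np.array([x,y,z])-s['tcp_pos']*1000)
    print("tool shift",np.round(d,1))
    cur=np.degrees(np.arctan2(R[1,0],R[0,0]));print("yaw",cur)
    if yaw is not None:
        a=np.radians(yaw);T=np.array([[np.cos(a),np.sin(a),0],[np.sin(a),-np.cos(a),0],[0,0,-1]])
        print("rotvec",np.round(cv2.Rodrigues(R.T@T)[0].ravel(),4))
if __name__=="__main__": to(*map(float,sys.argv[1:]))
E
python3 go.py 508.8 3.3 220 -121.6
```

```text
t 0.6 p [291.3 361.2 218.5] F [0.8 0.2 0.4] M [ 0.06 -0.09 -0.04] w 54.7
[[0.862, -0.508, -0.002], [-0.508, -0.862, -0.007], [0.002, 0.007, -1.0]] J [ 71.3   6.6 -21.3   0.  -62.6 -11.8]
tool shift [369.1 197.9   0.6]
yaw -30.509993865017908
rotvec [ 0.0038 -0.0069  1.5898]
```

Emit:
carry_out(
  commands=[46,24,0,0,0,0,46,24,0,0,0,0,46,24,0,0,0,0,46,24,0,0,0,0,46,24,0,0,0,0],
)

```text
time_s: 1.23
tcp_pos: [0.43, 0.1319, 0.2195]
ee_rot: [[0.863, -0.505, -0.002], [-0.505, -0.863, -0.007], [0.001, 0.007, -1.0]]
wrist_force: [1.1, -0.6, 0.1]
gripper_width: 0.37
```

```bash
python3 go.py 508.8 3.3 220 -121.6
```

```text
t 1.225 p [430.  131.9 219.5] F [ 1.1 -0.6  0.1] M [ 0.06 -0.07 -0.05] w 32.2
[[0.863, -0.505, -0.002], [-0.505, -0.863, -0.007], [0.001, 0.007, -1.0]] J [ 38.    5.  -23.    0.2 -62.3  21.5]
tool shift [133.   71.2   0.2]
yaw -30.34255931196131
rotvec [ 0.0042 -0.0065  1.5927]
```

Emit:
carry_out(
  commands=[42,22,0,0,0,0,42,22,0,0,0,0,42,22,0,0,0,0,0,0,0,0,0,0.18,0,0,0,0,0,0.18],
)

```text
time_s: 1.85
tcp_pos: [0.5073, 0.0028, 0.218]
ee_rot: [[0.617, -0.787, -0.006], [-0.787, -0.617, -0.007], [0.002, 0.009, -1.0]]
wrist_force: [-0.0, -0.5, 0.1]
gripper_width: 0.367
```

Emit:
carry_out(
  commands=[0,0,0,0,0,0.185,0,0,0,0,0,0.185,0,0,0,0,0,0.185,0,0,0,0,0,0.185,0,0,0,0,0,0.185],
)

```text
time_s: 2.48
tcp_pos: [0.5055, 0.0019, 0.2154]
ee_rot: [[-0.267, -0.964, -0.012], [-0.964, 0.268, -0.008], [0.011, 0.009, -1.0]]
wrist_force: [0.1, 0.6, 0.1]
gripper_width: 0.365
```

```bash
python3 go.py 508.8 3.3 180 -121.6
```

```text
t 2.475 p [505.5   1.9 215.4] F [0.1 0.6 0.1] M [ 0.09 -0.1   0.03] w 31.8
[[-0.267, -0.964, -0.012], [-0.964, 0.268, -0.008], [0.011, 0.009, -1.0]] J [ 18.8  11.1 -16.3   0.2 -63.4 -34.4]
tool shift [-2.6 -3.1 35.4]
yaw -105.5106588083658
rotvec [ 0.0078 -0.0118  0.2808]
```

Emit:
carry_out(
  commands=[-2,-3,15,0,0,0.15,0,0,20,0.008,-0.01,0.14,0,0,0,0,0,0],
)

```text
time_s: 2.85
tcp_pos: [0.5079, 0.0027, 0.1788]
ee_rot: [[-0.539, -0.842, -0.001], [-0.842, 0.539, -0.003], [0.003, -0.0, -1.0]]
wrist_force: [-1.1, 0.2, -0.0]
gripper_width: 0.373
```

```bash
python3 go.py 508.8 3.3 150 -121.6
python3 - <<'E'
from h import *
crop("side",240,160,130,110,6,"pics/s2.png")
E
```

```text
t 2.85 p [507.9   2.7 178.8] F [-1.1  0.2 -0. ] M [ 0.04 -0.12  0.04] w 32.5
[[-0.539, -0.842, -0.001], [-0.842, 0.539, -0.003], [0.003, -0.0, -1.0]] J [ 18.7  12.9 -19.5   0.1 -57.7 -51.4]
tool shift [-1.1 -0.4 28.8]
yaw -122.64859654929177
rotvec [-0.0002 -0.0031 -0.0183]
```

View pics/s2.png

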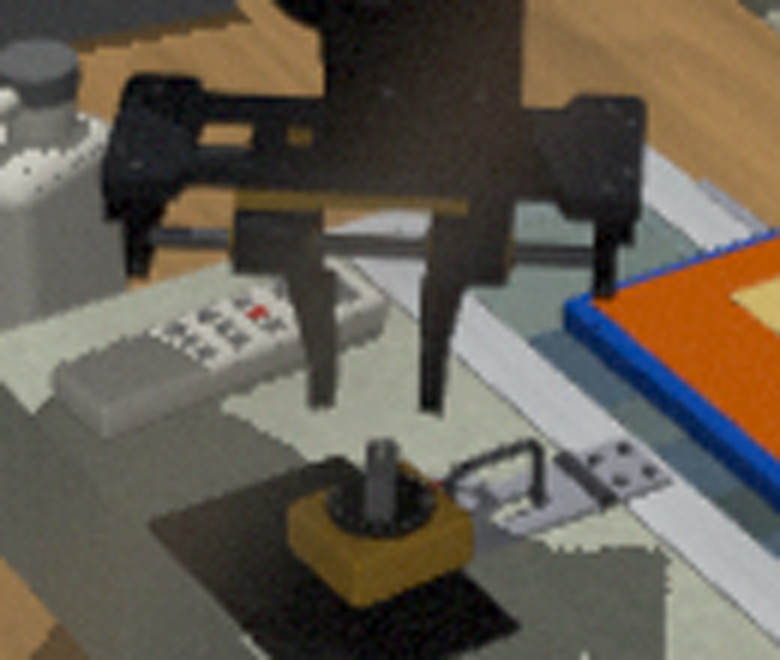

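```bash
python3 - <<'E'
from h import *
for p in [(.5088,.0033,.150),(.5079,.0027,.1788)]:
    print((proj("side",p)-[240,160])*6)
E
```

```text
[384.38369704 454.96725901]
[383.01403257 393.77653114]
```

Emit:
carry_out(
  commands=[-1,0,18,0,0,-0.018,0,0,18,0,0,0,0,0,3,0,0,0,0,0,0,0,0,0],
)

```text
time_s: 3.4
tcp_pos: [0.5127, 0.0042, 0.1442]
ee_rot: [[-0.515, -0.857, 0.008], [-0.857, 0.515, -0.002], [-0.003, -0.008, -1.0]]
wrist_force: [0.9, 1.1, 1.1]
gripper_width: 0.366
```

```bash
python3 go.py 508.8 3.3 135 -121.6
```

```text
t 3.4 p [512.7   4.2 144.2] F [0.9 1.1 1.1] M [ 0.11 -0.09  0.04] w 31.9
[[-0.515, -0.857, 0.008], [-0.857, 0.515, -0.002], [-0.003, -0.008, -1.0]] J [ 18.8  15.2 -22.1   0.3 -52.3 -50. ]
tool shift [2.8 3.  9.2]
yaw -121.01501344038225
rotvec [-0.008   0.0026  0.0102]
```

Emit:
carry_out(
  commands=[2,2.5,4,-0.008,0.002,0.01,0.5,0.5,4,0,0,0,0,0,0,0,0,0],
)

```text
time_s: 3.78
tcp_pos: [0.5096, 0.0038, 0.1374]
ee_rot: [[-0.524, -0.852, 0.003], [-0.852, 0.524, 0.001], [-0.003, -0.002, -1.0]]
wrist_force: [-0.0, 0.4, -0.3]
gripper_width: 0.367
```

```bash
python3 go.py 508.8 3.3 135 -121.6
python3 - <<'E'
from h import *
crop("side",240,160,130,110,6,"pics/s3.png")
E
```

```text
t 3.775 p [509.6   3.8 137.4] F [-0.   0.4 -0.3] M [ 0.12 -0.03 -0.04] w 31.9
[[-0.524, -0.852, 0.003], [-0.852, 0.524, 0.001], [-0.003, -0.002, -1.0]] J [ 18.7  15.6 -22.6  -0.  -51.6 -50.2]
tool shift [0.8 0.4 2.4]
yaw -121.56836051934101
rotvec [-0.0018  0.0028  0.0005]
```

View pics/s3.png

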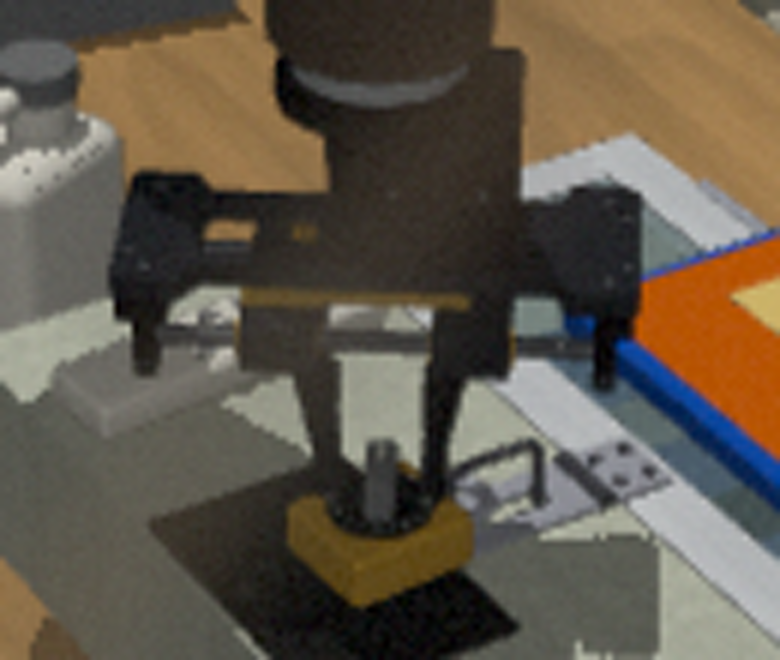

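Emit:
carry_out(
  commands=[0.5,0.3,2,0,0,0,0,0,0,0,0,0],
)

```text
time_s: 4.08
tcp_pos: [0.5093, 0.0035, 0.1356]
ee_rot: [[-0.523, -0.852, 0.004], [-0.852, 0.523, 0.002], [-0.003, -0.002, -1.0]]
wrist_force: [-0.7, -0.3, 0.0]
gripper_width: 0.371
```

Emit:
carry_out(
  commands=[0,0,0,0,0,0,0,0,0,0,0,0,0,0,0,0,0,0,0,0,0,0,0,0],
  grip=0,
)

```text
time_s: 4.58
tcp_pos: [0.5095, 0.0036, 0.1357]
ee_rot: [[-0.523, -0.852, 0.004], [-0.852, 0.523, 0.002], [-0.003, -0.003, -1.0]]
wrist_force: [-0.3, 0.6, -0.4]
gripper_width: 0.137
```

```bash
python3 go.py 508.8 3.3 136 -121.6
```

```text
t 4.575 p [509.5   3.6 135.7] F [-0.3  0.6 -0.4] M [ 0.07 -0.05 -0.03] w 11.9
[[-0.523, -0.852, 0.004], [-0.852, 0.523, 0.002], [-0.003, -0.003, -1.0]] J [ 18.7  15.6 -22.8  -0.  -51.3 -50.2]
tool shift [ 0.6  0.4 -0.3]
yaw -121.5512734959147
rotvec [-0.0025  0.0033  0.0008]
```

Emit:
carry_out(
  commands=[0,0,0,0,0,0.12,0,0,0,0,0,0.12,0,0,0,0,0,0.12,0,0,0,0,0,0.12],
)

```text
time_s: 5.08
tcp_pos: [0.5099, 0.0034, 0.1357]
ee_rot: [[-0.865, -0.502, 0.005], [-0.502, 0.865, 0.001], [-0.005, -0.001, -1.0]]
wrist_force: [1.1, -1.0, -0.1]
gripper_width: 0.136
```

```bash
python3 go.py 509.5 3.6 135.7 -150
```

```text
t 5.075 p [509.9   3.4 135.7] F [ 1.1 -1.  -0.1] M [-0.2  -0.27  0.04] w 11.8
[[-0.865, -0.502, 0.005], [-0.502, 0.865, 0.001], [-0.005, -0.001, -1.0]] J [ 18.7  15.7 -22.8   0.  -51.3 -78.6]
tool shift [0.2 0.4 0. ]
yaw -149.89113431004262
rotvec [-0.0014  0.0046  0.0019]
```

Emit:
carry_out(
  commands=[0,0,0,0,0,0.12,0,0,0,0,0,0.12,0,0,0,0,0,0.12,0,0,0,0,0,0.05],
)

```text
time_s: 5.58
tcp_pos: [0.5107, 0.0039, 0.1357]
ee_rot: [[-0.995, -0.103, 0.006], [-0.103, 0.995, 0.002], [-0.006, 0.001, -1.0]]
wrist_force: [1.1, -0.4, -0.2]
gripper_width: 0.135
```

```bash
python3 go.py 509.5 3.6 135.7 -180
python3 - <<'E'
from h import *
crop("side",250,190,100,80,8,"pics/s4.png")
E
```

```text
t 5.575 p [510.7   3.9 135.7] F [ 1.1 -0.4 -0.2] M [-0.25 -0.14  0.06] w 11.8
[[-0.995, -0.103, 0.006], [-0.103, 0.995, 0.002], [-0.006, 0.001, -1.0]] J [  18.7   15.7  -22.8    0.   -51.2 -102.8]
tool shift [ 1.2 -0.2  0. ]
yaw -174.11453800120682
rotvec [0.0013 0.0063 0.1027]
```

View pics/s4.png

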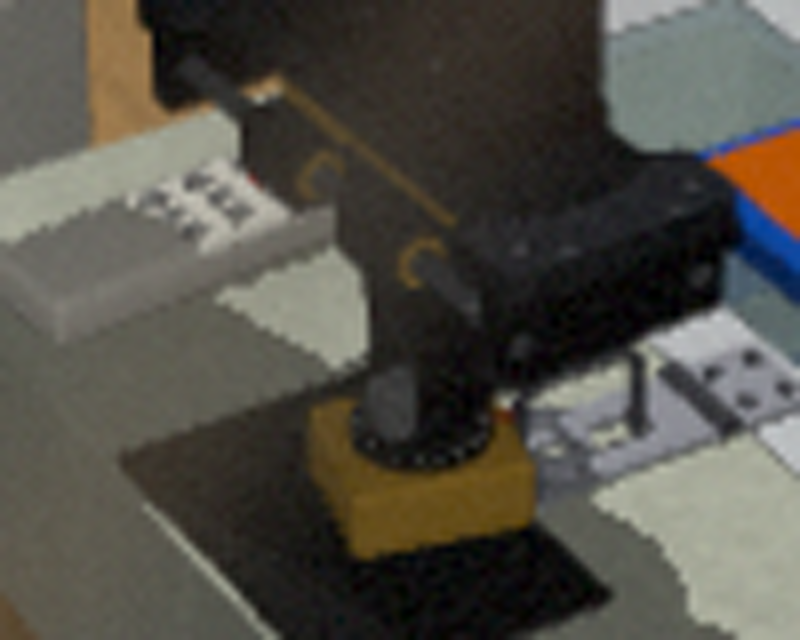

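```bash
python3 - <<'E'
from h import *
f=lambda x,y,z:ray("side",(250+x/8,190+y/8),z)
for a,b,z in [((355,558),(530,525),.104),((345,490),(532,462),.128)]:
    d=f(*b,z)-f(*a,z);print(np.degrees(np.arctan2(d[1],d[0])),np.linalg.norm(d))
E
```

```text
-10.726089521931103 0.05238505849757045
-13.823937347294631 0.05453709289499523
```

Emit:
carry_out(
  commands=[0,0,0,0,0,0.08,0,0,0,0,0,0.08],
)

```text
time_s: 5.88
tcp_pos: [0.5106, 0.0035, 0.1357]
ee_rot: [[-0.998, 0.061, 0.006], [0.061, 0.998, 0.001], [-0.006, 0.001, -1.0]]
wrist_force: [0.5, -0.6, -0.4]
gripper_width: 0.134
```

```bash
python3 go.py 509.5 3.6 135.7 -188
```

```text
t 5.875 p [510.6   3.5 135.7] F [ 0.5 -0.6 -0.4] M [-0.41 -0.27 -0.01] w 11.7
[[-0.998, 0.061, 0.006], [0.061, 0.998, 0.001], [-0.006, 0.001, -1.0]] J [ 1.870e+01  1.570e+01 -2.280e+01  1.000e-01 -5.120e+01 -1.122e+02]
tool shift [ 1.1  0.1 -0. ]
yaw 176.5009049918465
rotvec [0.0013 0.0058 0.0786]
```

Emit:
carry_out(
  commands=[0,0,0,0,0,0.05,0,0,0,0,0,0.05],
)

```text
time_s: 6.12
tcp_pos: [0.5106, 0.0031, 0.1357]
ee_rot: [[-0.987, 0.162, 0.006], [0.162, 0.987, 0.0], [-0.006, 0.001, -1.0]]
wrist_force: [-0.5, 0.2, -0.1]
gripper_width: 0.134
```

```bash
python3 go.py 509.5 3.6 135.7 -188
python3 - <<'E'
from h import *
crop("side",250,190,100,80,8,"pics/s5.png")
E
```

```text
t 6.125 p [510.6   3.1 135.7] F [-0.5  0.2 -0.1] M [-0.24 -0.23  0.07] w 11.6
[[-0.987, 0.162, 0.006], [0.162, 0.987, 0.0], [-0.006, 0.001, -1.0]] J [ 1.860e+01  1.570e+01 -2.280e+01  1.000e-01 -5.120e+01 -1.181e+02]
tool shift [1.2 0.3 0. ]
yaw 170.67084915827147
rotvec [ 0.0009  0.0056 -0.0232]
```

View pics/s5.png

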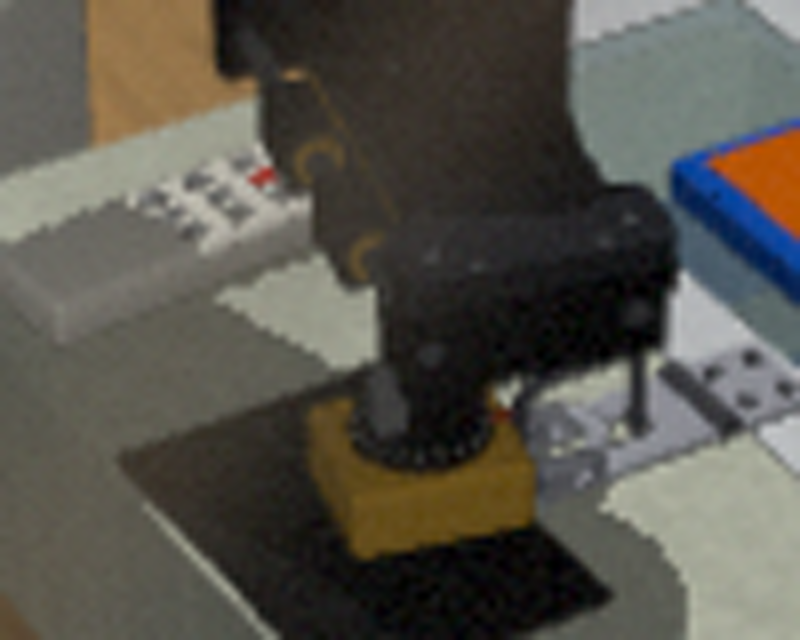

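Emit:
carry_out(
  commands=[0,0,0,0,0,0.03,0,0,0,0,0,0.02,0,0,0,0,0,0],
)

```text
time_s: 6.55
tcp_pos: [0.5106, 0.0029, 0.1357]
ee_rot: [[-0.977, 0.213, 0.006], [0.213, 0.977, -0.0], [-0.005, 0.001, -1.0]]
wrist_force: [0.3, -0.5, -0.8]
gripper_width: 0.137
```

```bash
python3 go.py 509.5 3.6 135.7 -188
python3 - <<'E'
from h import *
crop("side",290,220,60,45,13,"pics/s6.png")
E
```

```text
t 6.55 p [510.6   2.9 135.7] F [ 0.3 -0.5 -0.8] M [-0.13 -0.19 -0.02] w 11.9
[[-0.977, 0.213, 0.006], [0.213, 0.977, -0.0], [-0.005, 0.001, -1.0]] J [ 1.86e+01  1.57e+01 -2.28e+01  1.00e-01 -5.12e+01 -1.21e+02]
tool shift [1.2 0.4 0. ]
yaw 167.6862677670093
rotvec [ 0.0008  0.0055 -0.0753]
```

View pics/s6.png

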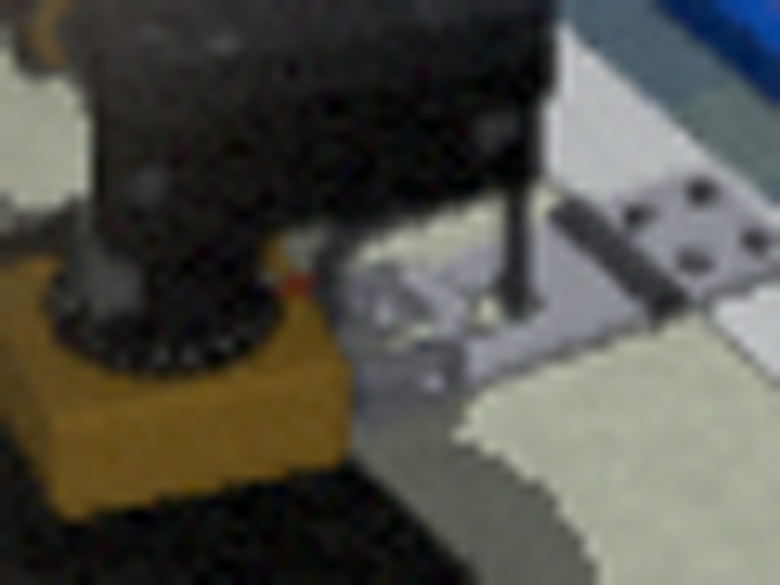

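```bash
python3 - <<'E'
from h import *
c=np.array([.5106,.0029,.116])
for yaw in(-9,-12.3):
  a=np.radians(yaw);ux=np.array([np.cos(a),np.sin(a),0]);uy=np.array([-np.sin(a),np.cos(a),0])
  for s in(0,5,16):
    for lx,ly in((51,0),(47,-13),(47,13),(36,0)):
      print(yaw,s,(lx,ly),np.round((proj("side",c+ux*(lx+s*(lx>40))/1e3+uy*ly/1e3)-[290,220])*13))
E
```

```text
-9 0 (51, 0) [462. 305.]
-9 0 (47, -13) [466. 350.]
-9 0 (47, 13) [416. 269.]
-9 0 (36, 0) [383. 321.]
-9 5 (51, 0) [488. 300.]
-9 5 (47, -13) [493. 345.]
-9 5 (47, 13) [442. 264.]
-9 5 (36, 0) [383. 321.]
-9 16 (51, 0) [545. 288.]
-9 16 (47, -13) [550. 333.]
-9 16 (47, 13) [499. 252.]
-9 16 (36, 0) [383. 321.]
-12.3 0 (51, 0) [467. 315.]
-12.3 0 (47, -13) [467. 360.]
-12.3 0 (47, 13) [425. 277.]
-12.3 0 (36, 0) [387. 328.]
-12.3 5 (51, 0) [494. 310.]
-12.3 5 (47, -13) [494. 355.]
-12.3 5 (47, 13) [451. 273.]
-12.3 5 (36, 0) [387. 328.]
-12.3 16 (51, 0) [552. 300.]
-12.3 16 (47, -13) [553. 345.]
-12.3 16 (47, 13) [509. 263.]
-12.3 16 (36, 0) [387. 328.]
```

```bash
python3 - <<'E'
from h import *
c=np.array([.5106,.0029,.116])
for yaw in(-9,-12.3):
  a=np.radians(yaw);ux=np.array([np.cos(a),np.sin(a),0]);uy=np.array([-np.sin(a),np.cos(a),0])
  for p in((28,-25,-12),(28,-25,12),(-28,-25,-12),(-28,-25,12)):
      print(yaw,p,np.round((proj("side",c+(ux*p[0]+uy*p[1]+np.array([0,0,p[2]]))/1e3)-[290,220])*13))
a=cv2.imread('pics/s4.png')[240:600,320:800];b=cv2.imread('pics/s5.png')[240:600,320:800]
im=capture("side")[:,:,::-1]
d=cv2.resize(im[220:265,290:350],(480,360),interpolation=cv2.INTER_CUBIC)
k=np.hstack([a[:,150:400],b[:,150:400],d[:,150:400]]);cv2.imwrite('pics/cmp.png',cv2.convertScaleAbs(k,alpha=1.5))
E
```

```text
-9 (28, -25, -12) [388. 464.]
-9 (28, -25, 12) [390. 355.]
-9 (-28, -25, -12) [ 87. 527.]
-9 (-28, -25, 12) [ 86. 417.]
-12.3 (28, -25, -12) [383. 471.]
-12.3 (28, -25, 12) [385. 362.]
-12.3 (-28, -25, -12) [ 77. 523.]
-12.3 (-28, -25, 12) [ 76. 413.]
```

View pics/cmp.png

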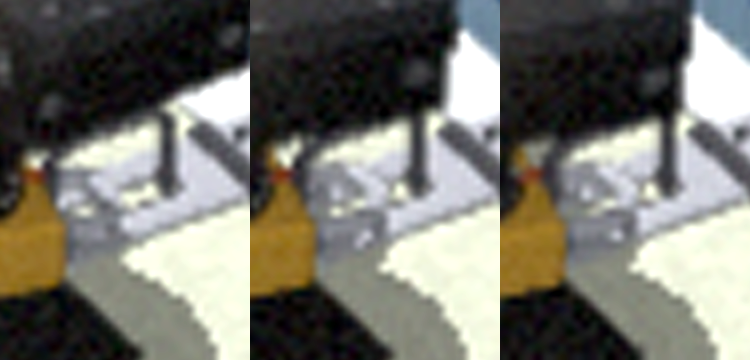

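```bash
python3 - <<'E'
from h import *
for uv in[(332,223),(332.3,244),(270+358/6,190+240/5)]:print(ray("top",uv,.131)*1000)
im=cv2.imread('pics/top0.png')
print(cv2.cvtColor(im,cv2.COLOR_BGR2GRAY)[218:252,322:344])
E
```

```text
[581.94755236   7.82080981 131.        ]
[539.22346851   7.3728452  131.        ]
[551.39575551  12.65662792 131.        ]
[[112 112 109 116 113 116 118 117 114 115 118 117 113 113 113 109 111 116
  125 128 122 121]
 [115 110 110 115 113 114 116 112 114 112 115 114 117 110 112 111 107 114
  121 127 121 122]
 [120 112 113 115 113 115 116 116 111 114 112 115 115 112 110 110 109 117
  121 125 122 123]
 [121 114 113 114 114 114 117 119 112 110 113 117 112 112 113 110 110 116
  124 125 126 127]
 [122 116 115 114 112 114 115 109 101  91  92 108 112 114 112 111 111 121
  126 126 124 127]
 [122 120 113 113 114 113 112 102  85  65  65  85 105 112 111 112 114 117
  125 127 128 124]
 [121 118 117 112 116 116 118 104  75  48  49  75  98 113 113 110 116 121
  127 128 130 124]
 [125 121 119 112 117 115 113 101  76  49  46  65  94 112 116 113 117 125
  131 132 128 126]
 [127 119 120 115 112 114 107 101  90  64  48  67  91 112 115 114 117 125
  131 134 128 125]
 [128 121 116 116 111 111 103 105  96  69  52  64  95 109 114 114 117 121
  131 133 131 126]
 [122 118 115 117 116 110 107 104  93  67  48  
[... 1485 characters left out ...]
4  63  79 102 114  99  92  82
   84  97 113 115]
 [129 129 115 102 103  95  75  79  89  85  72  79  97 105 103  90  78  69
   74  78  89  90]
 [125 123 112  94  94  86  73  72  80  81  79  78  83  91  91  84  82  81
   81  86  88  89]
 [113 103  91  81  80  82  82  81  86  89  83  75  76  85  90  92  95 100
   99 101 101 100]
 [100  94  89  87  91  93  97  95 104 100  94  77  74  85  90  96 100 104
  106 105 107 106]
 [ 90  99 102 105 103 106 107 106 104  99  91  71  64  70  74  81  89  95
  102 107 108 106]
 [ 75  96 107 109 109 107 106  97  88  80  69  52  46  48  47  55  68  79
   90 101 103 105]
 [ 70  97 109 107 108 103  91  73  59  58  48  34  33  33  33  36  42  53
   69  82  90  99]]
```

Emit:
carry_out(
  commands=[0,0,-2,0,0,0,0,0,-2,0,0,-0.05,0,0,0,0,0,-0.08,0,0,0,0,0,-0.08,0,0,0,0,0,-0.05],
)

```text
time_s: 7.28
tcp_pos: [0.5066, 0.0033, 0.1363]
ee_rot: [[-0.999, -0.052, -0.004], [-0.052, 0.999, 0.001], [0.004, 0.001, -1.0]]
wrist_force: [0.5, -0.4, -3.2]
gripper_width: 0.135
```

```bash
python3 go.py 509.5 3.6 139 -176.3
python3 - <<'E'
from h import *
crop("side",270,210,80,60,10,"pics/s7.png")
E
```

```text
t 7.275 p [506.6   3.3 136.3] F [ 0.5 -0.4 -3.2] M [ 0.03 -0.15 -0.01] w 11.8
[[-0.999, -0.052, -0.004], [-0.052, 0.999, 0.001], [0.004, 0.001, -1.0]] J [ 1.870e+01  1.560e+01 -2.280e+01 -1.000e-01 -5.180e+01 -1.056e+02]
tool shift [-2.9  0.2 -2.8]
yaw -177.0293954051182
rotvec [ 0.0011 -0.0037 -0.0127]
```

View pics/s7.png

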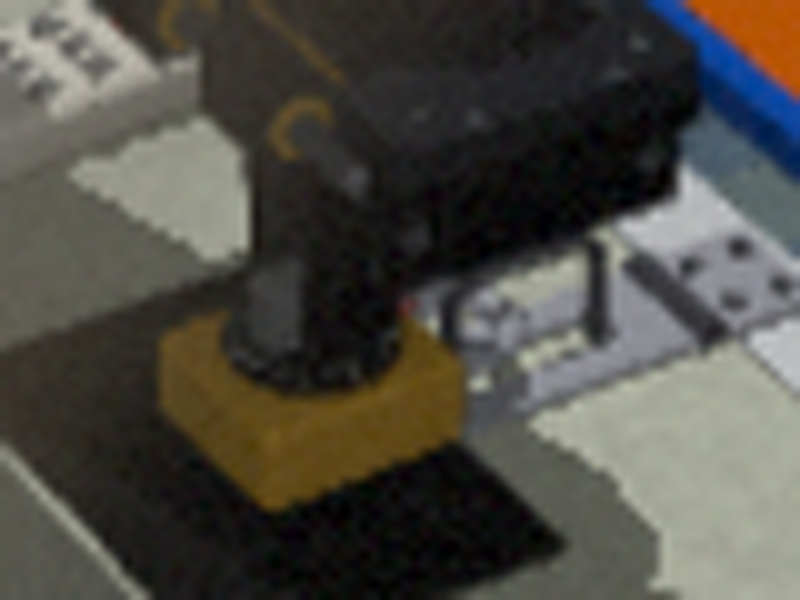

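Emit:
carry_out(
  commands=[0,0,-3,0,0,0,3,0,-1,0,-0.004,0,4,0,0,0,0,0,3,0,0,0,0,0],
)

```text
time_s: 7.82
tcp_pos: [0.4951, 0.0028, 0.1397]
ee_rot: [[-0.999, -0.05, -0.002], [-0.05, 0.999, 0.001], [0.002, 0.001, -1.0]]
wrist_force: [0.5, -0.3, -4.0]
gripper_width: 0.136
```

```bash
python3 go.py 490 3 139 -176.3
```

```text
t 7.825 p [495.1   2.8 139.7] F [ 0.5 -0.3 -4. ] M [-0.02 -0.34 -0.02] w 11.8
[[-0.999, -0.05, -0.002], [-0.05, 0.999, 0.001], [0.002, 0.001, -1.0]] J [ 1.910e+01  1.420e+01 -2.420e+01 -1.000e-01 -5.170e+01 -1.061e+02]
tool shift [5.1 0.5 0.7]
yaw -177.11256250324496
rotvec [ 0.0013 -0.0016 -0.0142]
```

Emit:
carry_out(
  commands=[2.5,0,0,0,0,0,2.5,0,0,0,0,0],
)

```text
time_s: 8.07
tcp_pos: [0.4908, 0.0026, 0.1401]
ee_rot: [[-0.999, -0.051, 0.001], [-0.051, 0.999, 0.002], [-0.001, 0.002, -1.0]]
wrist_force: [2.0, -0.4, -3.6]
gripper_width: 0.134
```

Emit:
carry_out(
  commands=[2.5,0,0,0,0,0,2.5,0,0,0,0,0],
)

```text
time_s: 8.32
tcp_pos: [0.487, 0.0027, 0.1407]
ee_rot: [[-0.999, -0.051, 0.005], [-0.051, 0.999, 0.002], [-0.005, 0.002, -1.0]]
wrist_force: [3.1, 0.2, -4.5]
gripper_width: 0.131
```

```bash
python3 go.py 483 3 139 -176.3
python3 - <<'E'
from h import *
crop("side",270,210,80,60,10,"pics/s8.png")
E
```

```text
t 8.325 p [487.    2.7 140.7] F [ 3.1  0.2 -4.5] M [-0.07 -1.08 -0.05] w 11.4
[[-0.999, -0.051, 0.005], [-0.051, 0.999, 0.002], [-0.005, 0.002, -1.0]] J [  19.4   13.2  -25.4   -0.   -51.1 -106.5]
tool shift [4.  0.5 1.7]
yaw -177.08437012022736
rotvec [ 0.002   0.005  -0.0137]
```

View pics/s8.png

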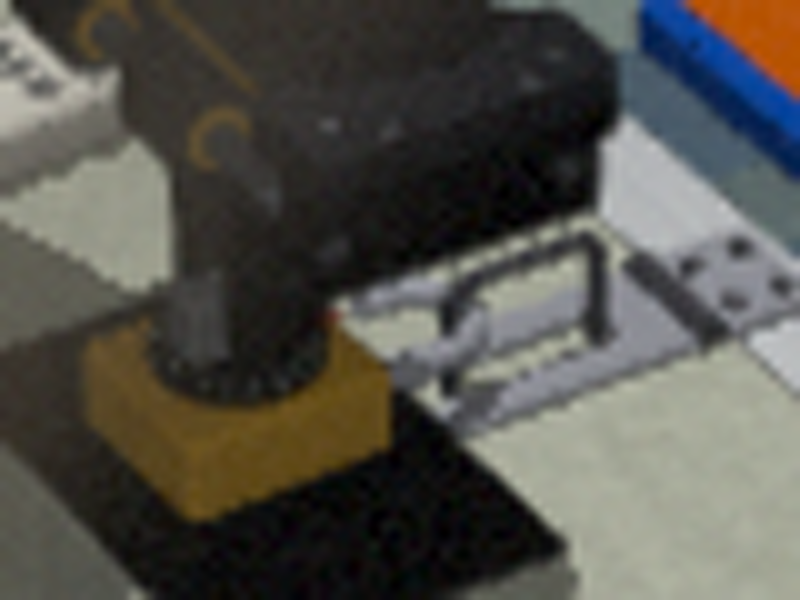

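Emit:
carry_out(
  commands=[2.5,0,1,0,0,0,2,0,0,0,0,0],
)

```text
time_s: 8.62
tcp_pos: [0.486, 0.0033, 0.1409]
ee_rot: [[-0.999, -0.052, 0.014], [-0.052, 0.999, 0.004], [-0.014, 0.003, -1.0]]
wrist_force: [5.8, -1.4, -4.7]
gripper_width: 0.135
```

Emit:
carry_out(
  commands=[2,0,0,0,0,0,2,0,0,0,0,0],
)

```text
time_s: 8.88
tcp_pos: [0.4857, 0.0041, 0.142]
ee_rot: [[-0.998, -0.053, 0.023], [-0.053, 0.999, 0.006], [-0.023, 0.005, -1.0]]
wrist_force: [5.7, -0.8, -5.3]
gripper_width: 0.135
```

```bash
python3 go.py 483 3 139 -176.3
python3 - <<'E'
from h import *
crop("side",270,210,80,60,10,"pics/s9.png")
E
```

```text
t 8.875 p [485.7   4.1 142. ] F [ 5.7 -0.8 -5.3] M [-0.1  -1.84 -0.04] w 11.7
[[-0.998, -0.053, 0.023], [-0.053, 0.999, 0.006], [-0.023, 0.005, -1.0]] J [  19.8   12.5  -26.3    0.2  -49.9 -106.8]
tool shift [ 2.8 -0.9  3. ]
yaw -176.96622413428716
rotvec [ 0.0045  0.0233 -0.0116]
```

View pics/s9.png

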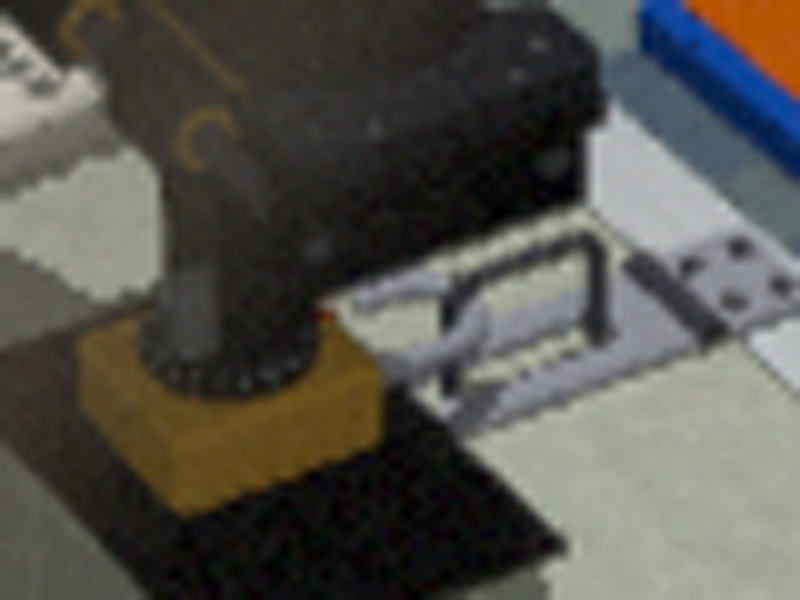

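Emit:
carry_out(
  commands=[2.5,-0.5,1.5,0.004,0.015,0,3,0,0,0,0.01,0,3,0,0,0,0.01,0],
)

```text
time_s: 9.3
tcp_pos: [0.4858, 0.0052, 0.1437]
ee_rot: [[-0.998, -0.056, 0.009], [-0.056, 0.998, 0.004], [-0.009, 0.003, -1.0]]
wrist_force: [8.4, -1.3, -7.0]
gripper_width: 0.132
```

```bash
python3 go.py 483 3 139 -176.3
```

```text
t 9.3 p [485.8   5.2 143.7] F [ 8.4 -1.3 -7. ] M [-0.16 -2.64 -0.02] w 11.5
[[-0.998, -0.056, 0.009], [-0.056, 0.998, 0.004], [-0.009, 0.003, -1.0]] J [  19.8   12.8  -25.5   -0.   -51.2 -106.6]
tool shift [ 2.9 -2.1  4.6]
yaw -176.79859113573679
rotvec [ 0.0033  0.009  -0.0087]
```

Emit:
carry_out(
  commands=[-6,-1,2,0,0.005,0,-6,-0.5,2,0,0,0,-6,0,1,0,0,0],
)

```text
time_s: 9.68
tcp_pos: [0.5012, 0.0041, 0.1371]
ee_rot: [[-0.998, -0.055, -0.005], [-0.055, 0.998, 0.002], [0.004, 0.003, -1.0]]
wrist_force: [-0.5, 0.5, -3.1]
gripper_width: 0.137
```

```bash
python3 go.py 509.2 4 139.5 -176.8
python3 - <<'E'
from h import *
crop("side",270,210,80,60,10,"pics/s10.png")
E
```

```text
t 9.675 p [501.2   4.1 137.1] F [-0.5  0.5 -3.1] M [ 0.08 -0.15  0.01] w 12.0
[[-0.998, -0.055, -0.005], [-0.055, 0.998, 0.002], [0.004, 0.003, -1.0]] J [  18.9   15.   -23.4   -0.3  -51.8 -105.6]
tool shift [-7.9 -0.5 -2.4]
yaw -176.84789201569524
rotvec [ 0.0026 -0.0044 -0.0008]
```

View pics/s10.png

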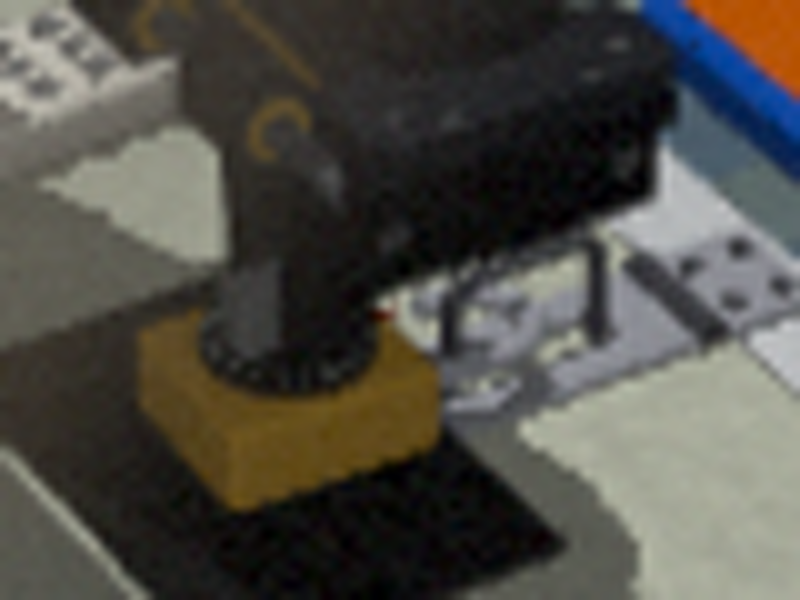

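Emit:
carry_out(
  commands=[-4,0,-2,0,-0.003,0,-3.5,0,-1,0,0,0,0,0,0,0,0,0],
)

```text
time_s: 10.1
tcp_pos: [0.5097, 0.0045, 0.1399]
ee_rot: [[-0.998, -0.055, -0.002], [-0.055, 0.998, 0.002], [0.002, 0.002, -1.0]]
wrist_force: [0.4, -0.2, -3.8]
gripper_width: 0.134
```

```bash
python3 go.py 509.2 4 139.5 -176.8
python3 - <<'E'
from h import *
crop("side",270,210,80,60,10,"pics/s11.png")
E
```

```text
t 10.1 p [509.7   4.5 139.9] F [ 0.4 -0.2 -3.8] M [ 0.03 -0.1   0.02] w 11.7
[[-0.998, -0.055, -0.002], [-0.055, 0.998, 0.002], [0.002, 0.002, -1.0]] J [  18.7   15.5  -22.2   -0.2  -52.4 -105.4]
tool shift [ 0.6 -0.5  0.4]
yaw -176.84722812296374
rotvec [ 0.0022 -0.0019 -0.0008]
```

View pics/s11.png

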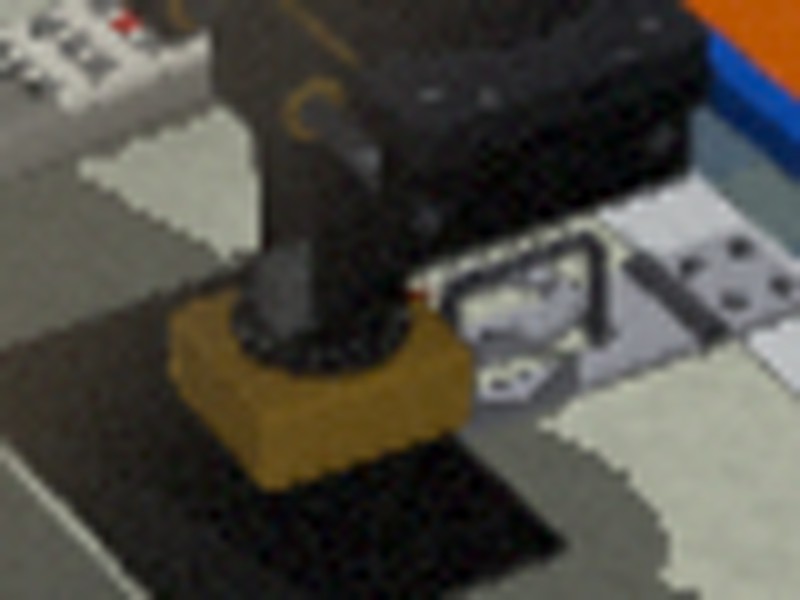

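Emit:
carry_out(
  commands=[0.5,-4,0,0,0,0,0,-4,0,0,0,0],
)

```text
time_s: 10.4
tcp_pos: [0.5091, -0.0038, 0.1398]
ee_rot: [[-0.998, -0.055, -0.003], [-0.055, 0.998, 0.002], [0.002, 0.002, -1.0]]
wrist_force: [-0.5, -0.0, -2.7]
gripper_width: 0.13
```

Emit:
carry_out(
  commands=[0,-4,0,0,0,0,0,-4,0,0,0,0],
)

```text
time_s: 10.65
tcp_pos: [0.5094, -0.0126, 0.1399]
ee_rot: [[-0.998, -0.055, -0.003], [-0.055, 0.998, 0.002], [0.003, 0.002, -1.0]]
wrist_force: [-0.5, -0.4, -3.4]
gripper_width: 0.136
```

```bash
python3 go.py 511 -31 139.5 -176.8
python3 - <<'E'
from h import *
crop("side",270,210,80,60,10,"pics/s12.png")
E
```

```text
t 10.65 p [509.4 -12.6 139.9] F [-0.5 -0.4 -3.4] M [ 0.04 -0.12  0.01] w 11.8
[[-0.998, -0.055, -0.003], [-0.055, 0.998, 0.002], [0.003, 0.002, -1.0]] J [  16.8   15.5  -22.2   -0.2  -52.4 -103.5]
tool shift [ -0.6 -18.5   0.3]
yaw -176.8374671230662
rotvec [ 0.0022 -0.0025 -0.0007]
```

View pics/s12.png

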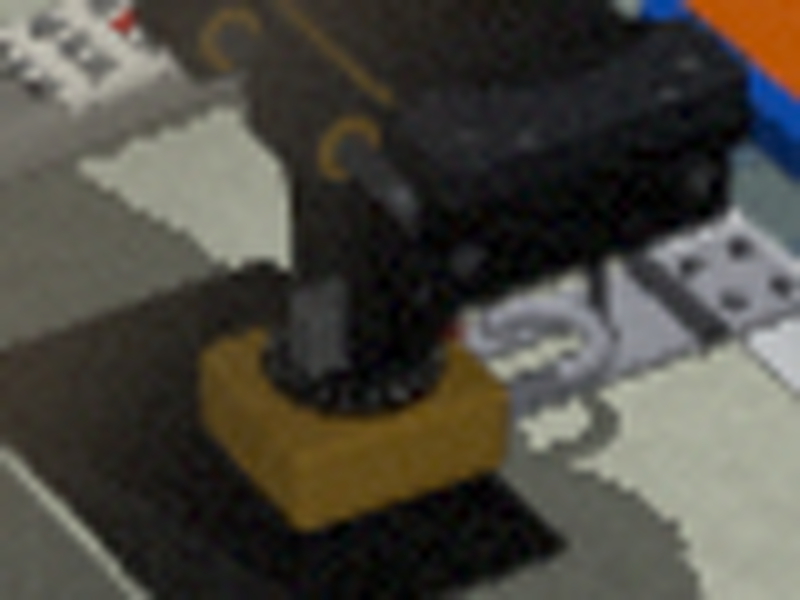

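Emit:
carry_out(
  commands=[0,-5,0,0,0,0,0,-5,0,0,0,0,0,-5,0,0,0,0,0,-5,0,0,0,0],
)

```text
time_s: 11.2
tcp_pos: [0.5105, -0.0342, 0.1398]
ee_rot: [[-0.998, -0.055, -0.003], [-0.055, 0.998, 0.002], [0.003, 0.002, -1.0]]
wrist_force: [-0.4, 0.2, -3.7]
gripper_width: 0.133
```

```bash
python3 go.py 511 -36 139.5 -176.8
python3 - <<'E'
from h import *
crop("side",270,210,80,60,10,"pics/s13.png")
E
```

```text
t 11.2 p [510.5 -34.2 139.8] F [-0.4  0.2 -3.7] M [ 0.05 -0.18 -0.01] w 11.6
[[-0.998, -0.055, -0.003], [-0.055, 0.998, 0.002], [0.003, 0.002, -1.0]] J [  14.3   15.8  -21.9   -0.2  -52.5 -101. ]
tool shift [-0.4 -1.8  0.3]
yaw -176.84633000078318
rotvec [ 0.002  -0.0027 -0.0008]
```

View pics/s13.png

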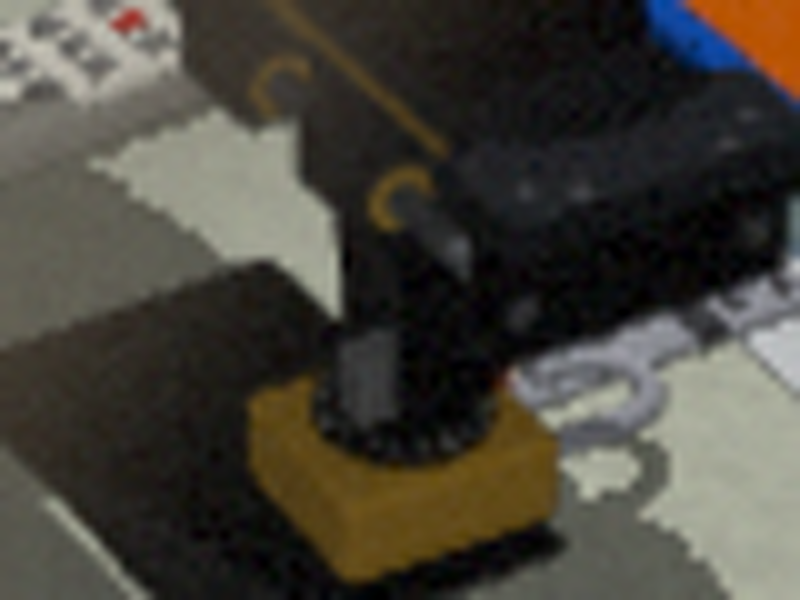

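Emit:
carry_out(
  commands=[0,-4,0,0,0,0,0,0,-8,0,0,0,0,0,-12,0,0,0,0,0,-15,0,0,0],
)

```text
time_s: 11.75
tcp_pos: [0.5103, -0.0392, 0.1761]
ee_rot: [[-0.999, -0.054, -0.005], [-0.054, 0.999, 0.001], [0.005, 0.001, -1.0]]
wrist_force: [1.9, -0.4, -3.3]
gripper_width: 0.135
```

Emit:
carry_out(
  commands=[0,0,-25,0,0,0,0,0,-30,0,0,0,0,0,-30,0,0,0,0,0,-20,0,0,0,0,0,-12,0,0,0],
)

```text
time_s: 12.38
tcp_pos: [0.5107, -0.0387, 0.302]
ee_rot: [[-0.998, -0.056, 0.001], [-0.056, 0.998, 0.003], [-0.001, 0.002, -1.0]]
wrist_force: [-0.3, -0.9, -4.7]
gripper_width: 0.132
```

Emit:
carry_out(
  commands=[0,0,0,0,0,0,0,0,0,0,0,0,0,0,0,0,0,0],
)

```text
time_s: 12.75
tcp_pos: [0.51, -0.0384, 0.3015]
ee_rot: [[-0.998, -0.056, -0.0], [-0.056, 0.998, 0.003], [-0.0, 0.003, -1.0]]
wrist_force: [0.5, 0.4, -2.6]
gripper_width: 0.136
```

```bash
python3 go.py 511 -36 290 -176.8
python3 - <<'E'
from h import *
crop("side",220,110,160,120,5,"pics/s14.png")
cv2.imwrite("pics/t14.png",capture("top")[:,:,::-1])
E
```

```text
t 12.75 p [510.  -38.4 301.5] F [ 0.5  0.4 -2.6] M [ 0.07 -0.12 -0.01] w 11.8
[[-0.998, -0.056, -0.0], [-0.056, 0.998, 0.003], [-0.0, 0.003, -1.0]] J [  13.8    8.1   -7.3   -0.2  -74.6 -100.5]
tool shift [-1.1  2.3 11.5]
yaw -176.79247948355479
rotvec [0.0031 0.     0.0001]
```

View pics/s14.png

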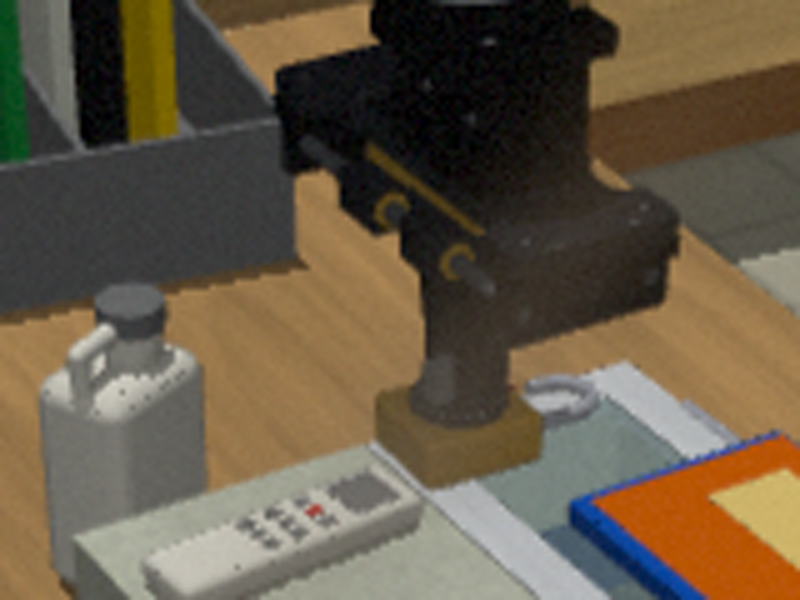

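View pics/t14.png

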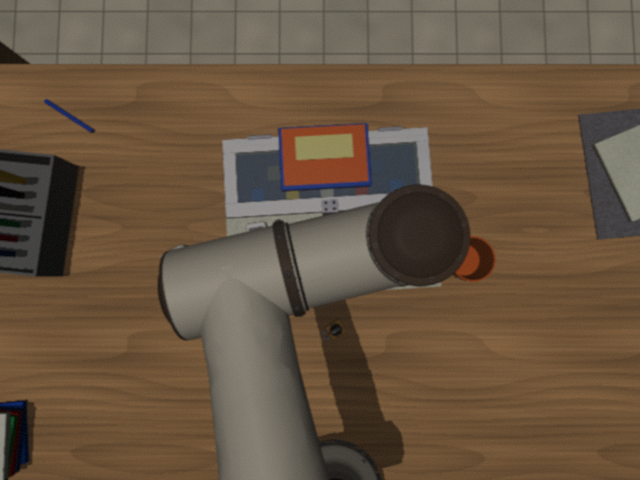

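```bash
python3 -c "
from station import *
print(finish_job())"
```

```text
the job is handed in; nothing more can be done
None
```

I opened the middle-sized padlock, unhooked it from the hasp and handed the job in at about 12.8 s, with the arm holding it up by the dial knob.

**Turn to zero:** I gripped the knob (11.8 mm opening, as expected) and turned it clockwise until the side picture showed the shackle jump out about 5 mm. When I turned back, the lock body followed the knob, so the dial was held in its notch.

**Shackle open:** I lifted the lock a few millimetres and drew it back until the shackle stopped moving at about 8 N. I took that as the full-open stop.

**Unhooking:** I moved the near post to mid-gap and slid the lock about 39 mm sideways. No contact force showed, so I lifted it clear.

**Last checks:**
- **Grip and height:** the gripper is steady at 11.8 mm, the wrist force is about the lock's own weight, and the underside is about 17 cm above the deck.
- **Lock:** the side picture shows the dial upward and the shackle still out.
- **Bystanders:** the remote, game box, jug and paper cup look unmoved. The jug is hidden by the arm in the last top picture, but it stands in place in the side one.
- **Forces:** the highest wrist force I read was about 11 N, during the pull to the stop.

**Not fully certain:**
- My projections into the side picture were off by 4 to 6 mm, so I judged the 5 mm jump mainly by comparing pictures before and after.
- In the pull the lock rose to about 8 mm, more than the 2 to 5 mm advised. The shackle may have touched the staple's top bar lightly.

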